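Level the balance, then set the weighing bottle on its pan

ROBOT

A 6-joint arm with a two-finger parallel gripper is mounted at the origin on a cart in front of the work surface, level with it; the furniture and walls round the work are solid. World frame = base frame: x ahead of the robot, y to its left, z up, the work surface at z = 0. Lengths are in m, angles in degrees, forces in N, time in s.
With the tool pointing down it reaches from about 0.4 to 0.825 m from the base axis. Payload 7 kg.
Tool frame: the origin (TCP) lies on the centre line of the jaws, within the pads' length; the fingertips stand 19 mm ahead of it and the grasp point (between the pads) is the TCP (r.tip_extent is the distance from the TCP to the fingertips, in m); z points along the fingers, y is the line along which they close (so a half turn about z gives the same grasp; the last joint's range is limited). The gripper opens to 88 mm and grips with 3 to 60 N. Pads are 19 mm wide; open, the fingers measure 130 mm over their backs; the gripper's body (78 mm by 193 mm) begins 47 mm behind the grasp point.
Start: joints at [-59.181, 20.546, 0.682, 0, -70.136, -16.507], TCP at [0.167, -0.654, 0.246] pointing down, gripper open.
Joint ranges: [-176.03, 176.03], [-82.01, 121.73], [-58.28, 71.71], [-173.87, 95.51], [-174.79, -0.11], [-173.66, 173.66]. Speed limits (degrees/s): [136.94, 136.94, 172.46, 180, 180, 180].

INTERFACE

Orientations are given as [roll, pitch, yaw] about the fixed x, y, z axes, in that order (R = Rz(yaw) Ry(pitch) Rx(roll)).
In Python, from plant import r gives the robot as it stands. The module is installed in compiled form; this text tells all that it offers.
- The arm moves only by the tool jog_arm, never from a script. Its argument "deltas" is a list that holds one entry, the list of rows, each a list of 5 numbers: the opening, from -1 (shut) to 1 (fully open), then the shift along the world's x, y, z in cm, then the turn about the world's z in rad. In form: [[[claw, dx, dy, dz, turn], ...]]. A call has 1 to 8 rows; each row shifts and turns the commanded pose from where the row before left it; what a row does not reach is not made up. A row lasts 1/8 s, in which the tool goes at most 62.5 mm and 10.7 degrees, less where a joint would pass 70% of its speed; a pose out of reach is approached as far as the arm can. A call with a gripper value outside its range is refused whole. The fingers move at their own pace and stop on an object; "force" is the grip in N (left out, the last holds). Time passes only in rows, so rows that do not move let the fingers close. It gives the time, the measured TCP pose, the force, the opening and the grip force at its end, in the units of the state.
- r.get_state(): the state, without advancing time (a new reading comes with each control period).
- r.capture(name): name is "scene" or "side" or "wrist"; returns the picture (400x640x3 uint8, blue, green, red); there is no depth.
- r.camera_info(name): a dict with "fx", "fy", "cx", "cy" (pixels), "view" (4x4, takes a point from world to camera coordinates). Camera axes: x right, y up, looking along -z (the intrinsics and any distortion apply to the point x, -y, -z); pixel columns grow to the right and rows downward; lengths in m; the calibration is good to about 2 mm. A picture is of the moment at which its call begins: read the wrist's pose just before it. camera_info takes no time and is no camera call; for the wrist camera it gives the pose at the moment of the call.
- r.close_job(): hands the job in; it is judged then, once.
The state is a dict: "time_s": time; "joints": joint angles; "qd": joint speeds; "joint_torque": joint torques, N m; "tcp_pos": TCP position; "eef_rot": TCP orientation; "contact_force": force on the tool from outside, world axes, zero at the start; "moment": the same for the moment, N m; "gripper_width": finger opening in m; "gripper_force": force on a finger pad.
Only numpy, scipy, OpenCV 4.12 (cv2) and the standard library are available. Lean on these libraries where they do the work, as an engineer would, in place of code of your own. Each camera call takes 0.05 s, during which the arm holds its last target. There are 200 camera calls.

TASK

The small balance does not stand level. With a fingertip, roll the ribbed levelling wheel that peeps out of the slot at its right front corner (it cannot be pinched) until the bubble lies wholly inside the black ring of the bubble level, touching and pressing the wheel only as hard as it needs, so that the balance is never knocked or shoved. Only when it is level, set the weighing bottle with the white filling down gently, upright, in the middle of the weighing pan and let go, with the bubble still inside its ring at the end; leave the red-filled weighing bottle, the beaker and the tweezers where they are.

Things in the scene. Friction and masses are not known exactly. Their poses are not given: they have to be found in the camera images.
- balance: Flat laboratory balance, white cover on a grey shell, 190 mm deep (x), 140 mm wide (y), cover top 42 mm high, nothing on it over 50 mm; steel pan, display strip in front. Origin on the worktop under its middle; its front looks along its own -x (to the robot), +y is its left. It does not slide. Over 15 N of push on it, by the robot or by the bottle, is rough.
- wheel_mark (a point): Axis of the levelling wheel: black ribbed disc with white rim marks, 40 mm in diameter, 11 mm thick, axis upright, this point 17.5 mm above the worktop, 13 mm behind the front face, in a slot at the right front corner. It cannot be pinched: only 5 to 9 mm of the rim stand out in front. Its stud is bent, the wheel wobbles: as it turns, the rim in front comes and goes by 2 mm either way.
- rim_mark (a point): Mean foremost point of the rim, 20 mm in front of the axis; the rim itself stands up to 2 mm off it. Hard: touch it slowly (10 mm/s; faster knocks), press it to the rear (balance +x) by feel, drag sideways. It takes 3 N along the rim to turn: under 5 N of press the finger slips; 7 to 10 N is good and still loses a quarter of the way. Left (+y) moves the bubble right, and the reverse.
- bubble_mark (a point): Centre of the bubble (pale disc, 10 mm, on green) in the round level with a black bezel, 38 mm, at the left front of the balance's top. It moves only on a level line through the ring's centre, direction (-0.258, -0.966) in the balance's x, y; about 0.18 mm that way per mm that the rim goes left. At most 10.5 mm off centre.
- ring_mark (a point): Centre of the black ring drawn on the bubble level, inner diameter 15 mm: the 10 mm bubble is wholly inside while the centres are within 2.5 mm. 44 mm above the worktop, fixed to the balance; axes as the balance's.
- pan_mark (a point): Centre of the upper face of the steel weighing pan, 104 mm in diameter, 50 mm above the worktop. The pan rides on a spring and gives 1 mm for every 3 N, 4.5 mm at most; this point does not sink with it.
- weighing_bottle_white: The weighing bottle with the white filling: glass, round, body 40 mm in diameter up to 34 mm height, then a lid 43 mm in diameter with a small knob, 53 mm high in all, 60 g; to be grasped round the body. Origin at the centre of its underside, z up. It stands on the worktop at the right of the glass desiccator.
- weighing_bottle_red: The tall weighing bottle with the red filling, 36 mm in diameter, 64 mm high; origin at the centre of its underside. Leave it alone.
- beaker: Empty glass beaker, 55 mm in diameter, 70 mm high; origin at the centre of its underside. Leave it alone.
- desiccator_small: Glass desiccator with a blue-topped lid, fixed, 200 mm in diameter, 292 mm high, in the way between the weighing bottles and the balance: pass over it or well in front of it. Origin under its centre. Other tall things: centrifuges at y over 0.43, and at y under -0.15 beyond x = 0.52.
- tweezers: Steel tweezers lying on the worktop along their own y, 128 by 16 by 10 mm; origin at the middle of the underside. Leave them alone.

How it is judged (in metres and radians):
On the way, in this order (a step that is already met when the one before it is completed fails the run):
1. the balance is level: the bubble lies inside the ring (horizontal distance between bubble_mark and ring_mark below 0.0025 m), for 0.3 s.
2. the white-filled weighing bottle stands on the pan (horizontal distance between weighing_bottle_white and pan_mark below 0.02 m and contact force between weighing_bottle_white and balance above 0.1 N), for 0.2 s.
At the end, for the whole second after the job is handed in: The bubble's centre is within 2.5 mm of the ring's centre, and the white-filled weighing bottle stands upright (within 0.1 rad) and at rest on the pan, released, its centre within 20 mm of the pan's centre (horizontal distance between bubble_mark and ring_mark below 0.0025 m and horizontal distance between weighing_bottle_white and pan_mark below 0.02 m and z of weighing_bottle_white in the frame of pan_mark between -0.004 and 0.004 m and angle between weighing_bottle_white's own z axis and vertical below 0.1 rad and linear speed of weighing_bottle_white below 0.02 m/s); the robot touches nothing.
It fails at once if the robot pushes on the balance with more than 15 N (contact force between any of the arm, the fingers and balance above 15 N).
It fails at once if the weighing bottle is set down on the balance with more than 15 N (contact force between weighing_bottle_white and balance above 15 N).
It fails at once if the weighing bottle is tipped by more than 0.5 rad (angle between weighing_bottle_white's own z axis and vertical above 0.5 rad).
It fails at once if the red-filled weighing bottle, the beaker or the tweezers are moved by more than 10 mm (distance of any of weighing_bottle_red, beaker, tweezers from where it was at the start of the episode above 0.01 m).
It also fails if it takes over 72 s, if anything falls off the work surface, if the arm or the gripper's body presses on something with over 40 N, if the wrist force passes 120 N, or if a joint passes its speed limit or range.

## Working session

There is one attempt and no reset: what is moved stays moved. The work goes in short steps, Python scripts to look and compute and a tool call to move; the robot and the scene stay as the last step left them, time stands still between calls to the robot, and variables do not carry over. Pictures are saved under pics/ and viewed, at most 10 in all, crops included, and the job is handed in when it is done.

Besides the shell and the picture viewer there is one more tool, called after "Request:" by a JSON object that holds its "fn" and its "kwargs". jog_arm: Moves the arm, as the interface text tells. Its arguments: {"type":"object","properties":{"deltas":{"type":"array"},"force":{"type":"number"}},"required":["deltas"]}

```bash
mkdir -p pics; python3 - <<'E'
from plant import r
import cv2,numpy as np
s=r.get_state();print({k:np.round(v,4) for k,v in s.items()})
for n in("scene","side"):
    im=r.capture(n);cv2.imwrite(f"pics/{n}0.png",im)
    c=r.camera_info(n);print(n,{k:np.round(v,4).tolist() for k,v in c.items()})
E
```

```text
{'time_s': np.float64(0.0), 'joints': array([-5.91793e+01,  2.05935e+01,  6.34400e-01, -1.99000e-02,
       -7.01354e+01, -1.65059e+01]), 'qd': array([-0.0236,  0.0506,  0.0069,  0.0913, -0.0369,  0.0568]), 'joint_torque': array([ 1.80000e-03, -5.82718e+01,  2.93051e+01,  6.99780e+00,
        6.60000e-03, -2.00000e-04]), 'tcp_pos': array([ 0.1667, -0.6536,  0.2446]), 'eef_rot': array([ 1.799041e+02, -8.900000e-03, -1.656920e+02]), 'contact_force': array([-0.3826, -0.563 ,  0.3408]), 'moment': array([-0.0203, -0.0145,  0.0202]), 'gripper_force': np.float64(0.0), 'gripper_width': np.float64(0.0877)}
scene {'fx': 396.9717, 'fy': 396.9717, 'cx': 314.5857, 'cy': 202.9097, 'view': [[-0.5294, -0.8482, -0.0179, 0.4018], [0.4498, -0.2985, 0.8418, -0.2434], [-0.7193, 0.4376, 0.5395, -0.6843], [0.0, 0.0, 0.0, 1.0]]}
side {'fx': 519.5924, 'fy': 519.5924, 'cx': 320.9313, 'cy': 199.0712, 'view': [[-0.3941, -0.9189, 0.0181, 0.3288], [0.4922, -0.1944, 0.8485, -0.2927], [-0.7762, 0.3433, 0.5289, -0.9363], [0.0, 0.0, 0.0, 1.0]]}
```

View pics/scene0.png

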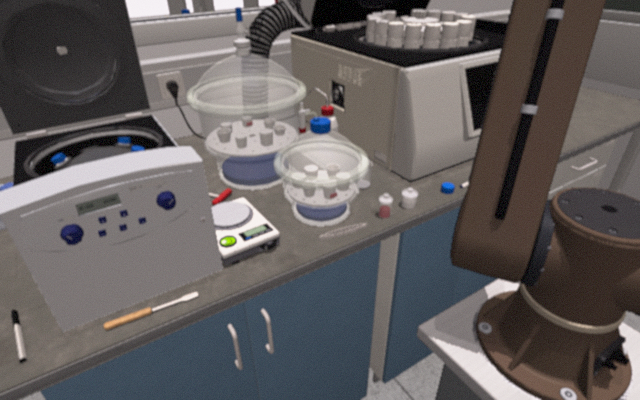

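View pics/side0.png

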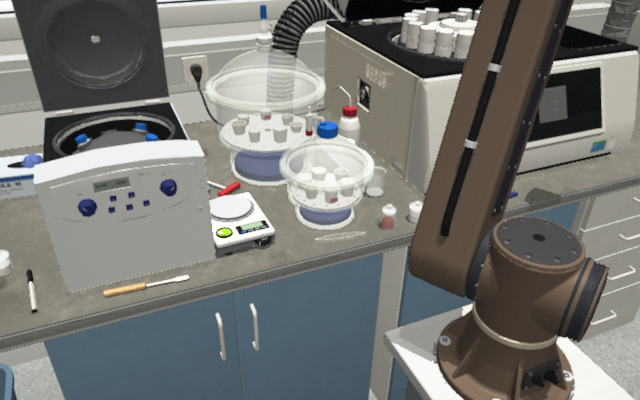

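The scene picture shows the balance at about (243,228), with the bubble level at (228,241). The white bottle is at (409,197), the red bottle at (385,206) and the desiccator at (321,190). In the side picture the wheel is at about (265,241).

```bash
cat > h.py <<'E'
from plant import r
import cv2,numpy as np
def ray(n,px,z,c=None):
    c=c or r.camera_info(n);V=np.array(c["view"]);R=V[:3,:3];o=-R.T@V[:3,3]
    d=R.T@np.array([(px[0]-c["cx"])/c["fx"],-(px[1]-c["cy"])/c["fy"],-1]);t=(z-o[2])/d[2];return o+t*d
def proj(n,P,c=None):
    c=c or r.camera_info(n);V=np.array(c["view"]);q=V[:3,:3]@np.array(P)+V[:3,3]
    return np.array([c["cx"]+c["fx"]*q[0]/-q[2],c["cy"]-c["fy"]*q[1]/-q[2]])
E
python3 - <<'E'
from h import *
np.set_printoptions(precision=4,suppress=True)
for k,n,p,z in[("pan","side",(231,206),.05),("pan","scene",(232,215),.05),("lvl","side",(224,232),.044),("lvl","scene",(228,241),.044),("wheel","side",(265,241),.0175),("cornerR","side",(273,233),.042),
 ("white","scene",(409,206),0.0),("white","side",(415,222),0.),("red","side",(388,228),0.),("desic","side",(326,220),0),("tw","side",(341,237),0),("cornerR","scene",(278,235),.042)]:
    print(k,n,ray(n,p,z))
c=r.camera_info("wrist");print({k:np.round(v,4).tolist() for k,v in c.items()})
im=r.capture("side");cv2.imwrite("pics/a.png",cv2.resize(im[170:270,190:450],None,fx=3,fy=3,interpolation=cv2.INTER_CUBIC))
E
```

```text
pan side [0.6073 0.3368 0.05  ]
pan scene [0.6019 0.329  0.05  ]
lvl side [0.5157 0.3779 0.044 ]
lvl scene [0.52   0.3723 0.044 ]
wheel side [0.4828 0.2919 0.0175]
cornerR side [0.4734 0.2749 0.042 ]
white scene [ 0.453  -0.1053  0.    ]
white side [ 0.4418 -0.0897  0.    ]
red side [ 0.4441 -0.0132  0.    ]
desic side [0.533  0.1154 0.    ]
tw side [0.4532 0.111  0.    ]
cornerR scene [0.4812 0.2691 0.042 ]
{'fx': 341.6985, 'fy': 341.6985, 'cx': 319.1049, 'cy': 200.6535, 'view': [[-0.2465, 0.9691, 0.0002, 0.6741], [-0.9299, -0.2365, -0.2818, 0.0356], [-0.273, -0.0697, 0.9595, -0.389], [0.0, 0.0, 0.0, 1.0]]}
```

View pics/a.png

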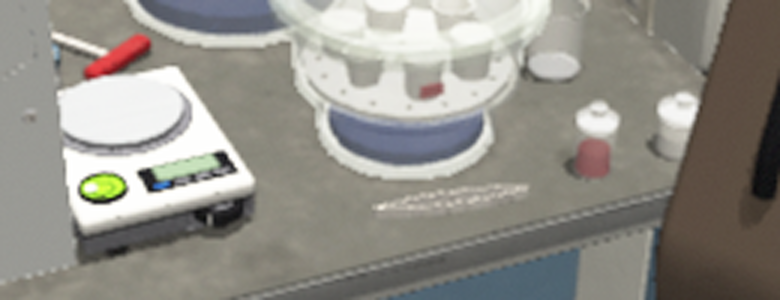

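The enlarged side view shows the pan, the display and the level, with the bubble pale on green. The wheel sits in the front corner slot at about (263,241) in full-image pixels, and the tweezers lie in front of the desiccator. I'll travel at about z 0.38 and look at the bottles on the way.

Request:
{"fn": "jog_arm", "kwargs": {"deltas": [[[-1,2.5,3,3,0],[-1,2.7,3.1,3,0],[-1,2.7,3.1,3,0],[-1,2.7,3.1,3,0],[-1,2.5,3.1,1.5,0],[-1,2,5,0,0],[-1,2,5,0,0],[-1,2,5,0,0]]], "force": 20}}

```text
time_s: 1.15
tcp_pos: [0.3581, -0.3484, 0.3804]
eef_rot: [180.0, 0.0, -165.7]
contact_force: [0.8, 0.9, 0.8]
gripper_width: 0.0132
gripper_force: 0.0
```

Request:
{"fn": "jog_arm", "kwargs": {"deltas": [[[-1,2,5,0,0],[-1,2,5,0,0],[-1,2,5,0,0],[-1,0,3,0,0],[-1,0,0,0,0]]]}}

```text
time_s: 1.78
tcp_pos: [0.4179, -0.1683, 0.3807]
eef_rot: [180.0, 0.0, -165.5]
contact_force: [0.5, 0.3, 0.6]
gripper_width: 0.0005
gripper_force: 0.0
```

```bash
python3 - <<'E'
from h import *
import pickle
s=r.get_state();print(s["tcp_pos"],s["eef_rot"],s["contact_force"],abs(s["qd"]).max())
c=r.camera_info("wrist");im=r.capture("wrist");cv2.imwrite("pics/w1.png",im);pickle.dump(c,open("w1.pkl","wb"))
E
```

```text
[ 0.41788345 -0.16832364  0.38066342] [ 1.79986642e+02  3.02536841e-02 -1.65500891e+02] [0.5442901  0.27340719 0.59080342] 2.569646790350018
```

View pics/w1.png

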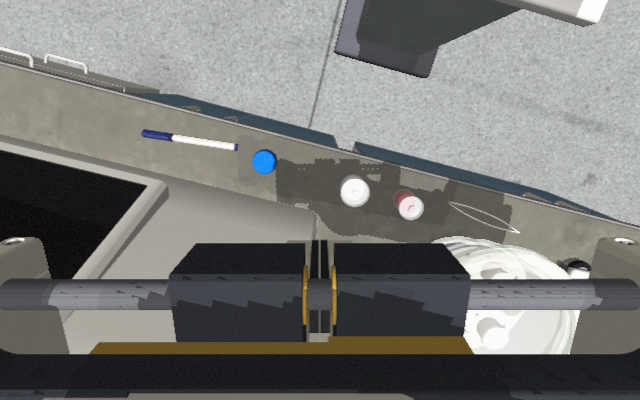

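The wrist picture has image-up towards the robot. The white bottle's lid is at (355,192), the red bottle at (411,207), the tweezers at about (485,218) and the desiccator at lower right.

```bash
python3 - <<'E'
from h import *
import pickle
c=pickle.load(open("w1.pkl","rb"))
np.set_printoptions(precision=4,suppress=True)
im=cv2.imread("pics/w1.png")
W=ray("w",(355,192),.043,c);print("white",W,"red",ray("w",(411,208),.06,c),"tw",ray("w",(485,218),.005,c),"desL",ray("w",(435,242),.2,c))
g=cv2.cvtColor(im[165:220,325:385],cv2.COLOR_BGR2GRAY);_,b=cv2.threshold(g,150,255,0)
n,l,st,ce=cv2.connectedComponentsWithStats(b);i=1+st[1:,4].argmax();print(st[i],ce[i]+[325,165])
for n in("scene","side"):print(n,proj(n,[W[0],W[1],.05]))
E
```

```text
white [ 0.4545 -0.1054  0.043 ] red [ 0.4532 -0.0255  0.06  ] tw [0.4527 0.1132 0.005 ] desL [ 0.4481 -0.0396  0.2   ]
[ 16  13  29  29 661] [354.6218 191.9607]
scene [410.7764 189.5982]
side [419.9536 201.518 ]
```

Request:
{"fn": "jog_arm", "kwargs": {"deltas": [[[-1,0.5,5,0,0],[-1,0.5,6,0,0],[-1,0.5,6,0,0],[-1,0.5,6,0,0],[-1,0.5,6,0,0],[-1,0.5,6,0,0],[-1,0.5,6,0,0],[-1,0.5,4,0,0]]]}}

```text
time_s: 2.82
tcp_pos: [0.4583, 0.2816, 0.38]
eef_rot: [-180.0, -0.0, -165.7]
contact_force: [1.2, -1.1, 0.2]
gripper_width: 0.0004
gripper_force: 0.0
```

Request:
{"fn": "jog_arm", "kwargs": {"deltas": [[[-1,2,0,0,0],[-1,0,0,0,0]]]}}

```text
time_s: 3.08
tcp_pos: [0.4792, 0.2793, 0.3794]
eef_rot: [-179.9, -0.1, -165.8]
contact_force: [0.1, -0.6, -0.9]
gripper_width: 0.0002
gripper_force: 0.0
```

```bash
python3 - <<'E'
from h import *
import pickle
s=r.get_state();print(s["tcp_pos"],s["eef_rot"],s["contact_force"],abs(s["qd"]).max())
c=r.camera_info("wrist");im=r.capture("wrist");cv2.imwrite("pics/w2.png",im);pickle.dump(c,open("w2.pkl","wb"))
E
```

```text
[0.47918277 0.27927314 0.37943731] [-1.79917638e+02 -9.61452640e-02 -1.65768280e+02] [ 0.0544047  -0.64591433 -0.89569488] 2.1197327523947282
```

View pics/w2.png

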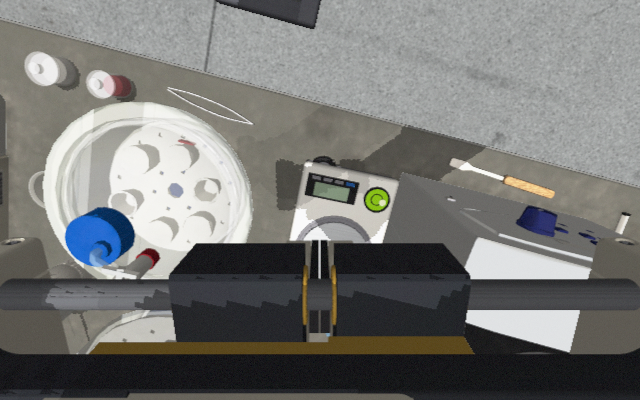

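The wrist picture shows the balance at (345,200), the wheel at (322,160) and the level at (377,200), with the bubble to one side. I need the yaw and an exact crop.

```bash
python3 - <<'E'
import cv2
im=cv2.imread("pics/w2.png");cv2.imwrite("pics/w2c.png",cv2.resize(im[145:250,280:410],None,fx=5.6,fy=5.6,interpolation=cv2.INTER_CUBIC))
E
```

```text
(no output)
```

View pics/w2c.png

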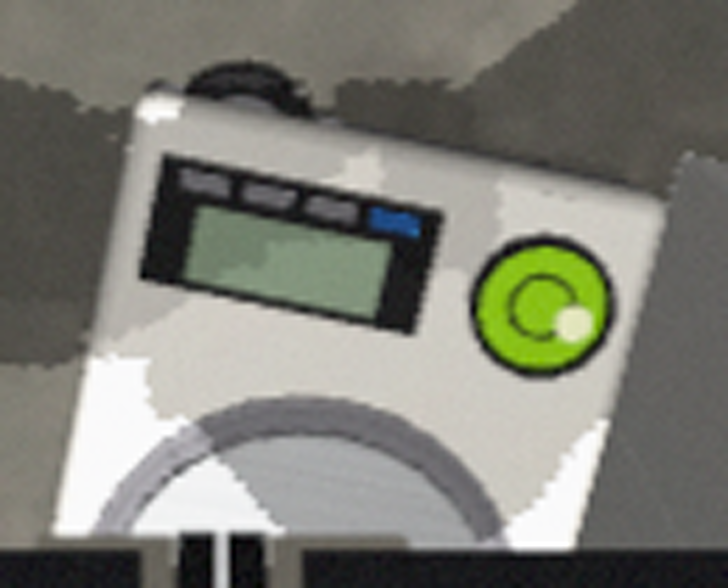

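The crop shows the ring centre at (542,307), the bubble at (574,324), the foremost wheel point at about (247,62), the cover's front edge from (140,98) to (662,205), and the pan's arc.

```bash
python3 - <<'E'
from h import *
import pickle
np.set_printoptions(precision=4,suppress=True)
c=pickle.load(open("w2.pkl","rb"))
f=lambda x,y,z:ray("w",(x/5.6+280,y/5.6+145),z,c)
a,b=f(165,155,.043),f(443,212,.043);d=b-a;yaw=np.degrees(np.arctan2(-d[0],d[1]));print("disp yaw",yaw,np.linalg.norm(d))
a,b=f(140,98,.040),f(662,205,.040);d=b-a;print("front",a,b,"yaw",np.degrees(np.arctan2(-d[0],d[1])),np.linalg.norm(d))
a,b=f(140,98,.04),f(55,530,.04);d=b-a;print("rightedge yaw",np.degrees(np.arctan2(d[1],d[0])))
ring=f(542,307,.044);bub=f(574,324,.044);print("ring",ring,"bub",bub,np.linalg.norm(ring-bub))
print("bezel d",np.linalg.norm(f(471,307,.044)-f(613,307,.044)))
print("rim top edge",f(247,62,.023),"L/R",f(185,92,.023),f(310,115,.023))
def fit(P):
    P=np.array([f(x,y,.05)[:2] for x,y in P]);A=np.c_[2*P,np.ones(len(P))];s=np.linalg.lstsq(A,(P**2).sum(1),rcond=None)[0];return s[:2],2*np.sqrt(s[2]+s[:2]@s[:2])
print("outer",fit([(95,530),(205,425),(300,396),(400,425),(505,538)]),"inner",fit([(130,530),(215,452),(300,433),(385,458),(472,535)]))
E
```

```text
disp yaw 2.425086756663498 0.07218973166938955
front [0.4918 0.2614 0.04  ] [0.4858 0.3974 0.04  ] yaw 2.512281995551422 0.13608113259123292
rightedge yaw 2.5234265305688646
ring [0.5185 0.3746 0.044 ] bub [0.5208 0.3839 0.044 ] 0.009631690646158396
bezel d 0.03657937144989654
rim top edge [0.4789 0.2861 0.023 ] L/R [0.4905 0.2724 0.023 ] [0.4883 0.3056 0.023 ]
outer (array([0.6123, 0.3342]), np.float64(0.11530574241847029)) inner (array([0.6148, 0.3347]), np.float64(0.10146989974622854))
```

Readings:
- **Balance:** yaw is about 2.5°, and the pan centre is near (0.613, 0.334).
- **Bubble:** it sits 9.6 mm to the left, so the rim must go about 53 mm left (+y).
- **Approach:** the gripper body would hit the desiccator if it lay along y. I'll turn the jaws to lie along x and use the finger's back.

Request:
{"fn": "jog_arm", "kwargs": {"deltas": [[[-1,-0.5,0,0,0.171],[-1,-0.5,0,0,0.171],[-1,-0.5,0,0,0.171],[-1,-0.5,0,0,0.171],[-1,-0.5,0,0,0.171],[-1,-0.5,0,0,0.171],[-1,-0.5,0,0,0.171],[-1,-0.9,0,0,0.171]]]}}

```text
time_s: 4.12
tcp_pos: [0.4338, 0.2785, 0.3809]
eef_rot: [-180.0, 0.0, -87.1]
contact_force: [0.5, 0.2, 0.7]
gripper_width: 0.0005
gripper_force: 0.0
```

Request:
{"fn": "jog_arm", "kwargs": {"deltas": [[[-1,0,0,-5.2,0],[-1,0,0,-5.2,0],[-1,0,0,-5.2,0],[-1,0,0,-5.2,0],[-1,0,0,-5.2,0],[-1,0,0,-3.2,0],[-1,0,0,0,0]]]}}

```text
time_s: 5.0
tcp_pos: [0.4331, 0.2776, 0.0871]
eef_rot: [179.8, -0.2, -87.4]
contact_force: [-0.8, 0.7, 0.5]
gripper_width: 0.0009
gripper_force: 0.0
```

```bash
python3 - <<'E'
from h import *
np.set_printoptions(precision=4,suppress=True)
s=r.get_state();print(s["tcp_pos"],s["eef_rot"],s["joints"],s["contact_force"])
for n in("scene","side"):
    V=np.array(r.camera_info(n)["view"]);print(-V[:3,:3].T@V[:3,3])
im=r.capture("side");cv2.imwrite("pics/s1.png",cv2.resize(im[150:280,180:400],None,fx=3.5,fy=3.5,interpolation=cv2.INTER_CUBIC))
print(proj("side",[.5185,.3746,.044]),ray("side",(326,213),0))
E
```

```text
[0.4331 0.2776 0.0871] [179.8345  -0.1929 -87.403 ] [ 54.5446  15.119  -30.8725  -0.0163 -44.2624 -51.9362] [-0.7695  0.6758  0.4705]
[-0.1701  0.5675  0.5813]
[-0.4531  0.5667  0.7376]
[225.0971 231.028 ] [0.5624 0.1025 0.    ]
```

View pics/s1.png

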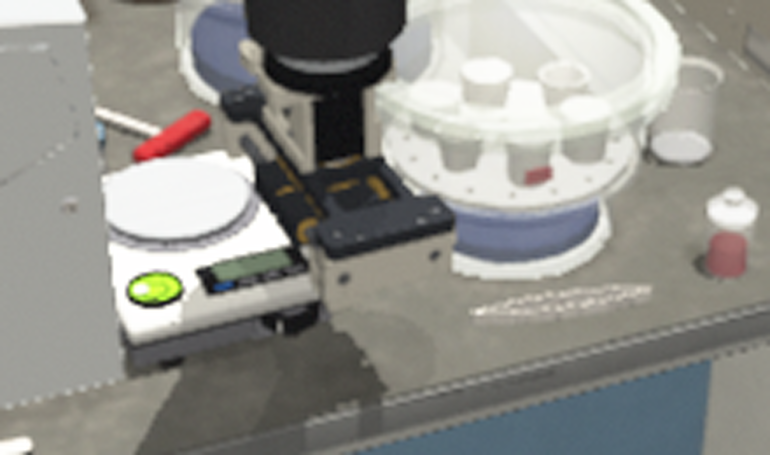

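The side view shows the level clear of the arm at crop (155,288), with the bubble at its left. Next I lower the finger in front of the wheel and feel for the rim.

Request:
{"fn": "jog_arm", "kwargs": {"deltas": [[[-1,0,0.1,-2,0],[-1,0,0.1,-2,0],[-1,0,0,-1.2,0],[-1,0,0,-0.8,0],[-1,0.5,0,0,0],[-1,0.4,0,0,0],[-1,0.2,0,0,0],[-1,0.1,0,0,0]]]}}

```text
time_s: 6.05
tcp_pos: [0.4461, 0.282, 0.0288]
eef_rot: [-180.0, 0.0, -87.3]
contact_force: [0.2, 0.6, -0.3]
gripper_width: 0.0007
gripper_force: 0.0
```

```bash
cat >> h.py <<'E'
def bubble(save=None):
    im=r.capture("side");y0,x0=210,200
    c=cv2.resize(im[y0:y0+42,x0:x0+50],None,fx=8,fy=8,interpolation=cv2.INTER_CUBIC).astype(np.float32)
    if save:cv2.imwrite(save,c)
    B,G,R=c[...,0],c[...,1],c[...,2]
    m=((G-B>60)&(G>90)).astype(np.uint8)
    n,l,st,ce=cv2.connectedComponentsWithStats(m);i=1+st[1:,4].argmax()
    p=max(cv2.findContours((l==i).astype(np.uint8),0,1)[0],key=cv2.contourArea)
    h=cv2.convexHull(p);e=cv2.fitEllipse(h)[0]
    H=np.zeros(m.shape,np.uint8);cv2.fillPoly(H,[h],1);H=cv2.erode(H,np.ones((9,9)))
    w=np.where(H>0,np.clip(B-90,0,80),0);v,u=np.mgrid[:w.shape[0],:w.shape[1]]
    q=np.array([(w*u).sum(),(w*v).sum()])/w.sum()
    f=lambda t:ray("side",(np.array(t)+.5)/8-.5+[x0,y0],.044)
    a,b=f(e),f(q);d=np.array([-.247,-.969])
    return a,b,(b-a)[:2]@d*1000,st[i]
E
python3 - <<'E'
from h import *
np.set_printoptions(precision=4,suppress=True)
s=r.get_state();print(s["tcp_pos"],s["contact_force"])
print(bubble("pics/b1.png"))
E
```

```text
[0.4461 0.282  0.0288] [ 0.2315  0.5763 -0.3117]
(array([0.5168, 0.3781, 0.044 ]), array([0.5188, 0.3866, 0.044 ]), np.float64(-8.775813581303867), array([ 134,  143,  123,   68, 5878], dtype=int32))[ WARN:0@1.296] global loadsave.cpp:1063 imwrite_ Unsupported depth image for selected encoder is fallbacked to CV_8U.
```

View pics/b1.png

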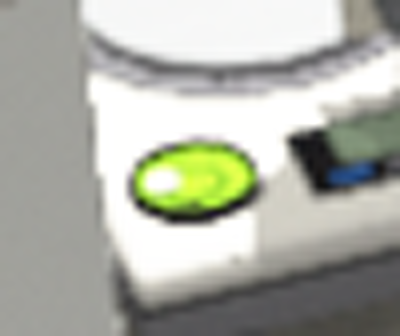

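The bubble is pale at (160,180) and the green disc is centred at (196,175), so this measurement agrees at about −8.8 mm. Now I close in slowly.

Request:
{"fn": "jog_arm", "kwargs": {"deltas": [[[-1,0.1,0,0,0],[-1,0.1,0,0,0],[-1,0.1,0,0,0],[-1,0.1,0,0,0],[-1,0.1,0,0,0],[-1,0.1,0,0,0]]]}}

```text
time_s: 6.85
tcp_pos: [0.4519, 0.282, 0.0286]
eef_rot: [180.0, -0.0, -87.3]
contact_force: [0.4, -0.6, -0.0]
gripper_width: 0.0005
gripper_force: 0.0
```

Request:
{"fn": "jog_arm", "kwargs": {"deltas": [[[-1,0.1,0,0,0],[-1,0.1,0,0,0],[-1,0.1,0,0,0]]]}}

```text
time_s: 7.22
tcp_pos: [0.4549, 0.282, 0.0286]
eef_rot: [-180.0, 0.0, -87.3]
contact_force: [-0.4, 0.4, 1.0]
gripper_width: 0.0004
gripper_force: 0.0
```

Request:
{"fn": "jog_arm", "kwargs": {"deltas": [[[-1,0.1,0,0,0],[-1,0.1,0,0,0]]]}}

```text
time_s: 7.48
tcp_pos: [0.4569, 0.282, 0.0286]
eef_rot: [-180.0, 0.0, -87.3]
contact_force: [0.4, 0.3, 0.0]
gripper_width: 0.0007
gripper_force: 0.0
```

Request:
{"fn": "jog_arm", "kwargs": {"deltas": [[[-1,0.1,0,0,0],[-1,0.1,0,0,0]]]}}

```text
time_s: 7.72
tcp_pos: [0.4589, 0.2819, 0.0286]
eef_rot: [180.0, 0.0, -87.3]
contact_force: [0.7, -0.2, -1.0]
gripper_width: 0.0005
gripper_force: 0.0
```

Request:
{"fn": "jog_arm", "kwargs": {"deltas": [[[-1,0.1,0,0,0]]]}}

```text
time_s: 7.85
tcp_pos: [0.4599, 0.282, 0.0286]
eef_rot: [180.0, -0.0, -87.3]
contact_force: [-0.3, 0.7, 0.6]
gripper_width: 0.0004
gripper_force: 0.0
```

Request:
{"fn": "jog_arm", "kwargs": {"deltas": [[[-1,0.1,0,0,0]]]}}

```text
time_s: 7.98
tcp_pos: [0.4609, 0.282, 0.0286]
eef_rot: [-180.0, 0.0, -87.3]
contact_force: [0.3, 0.7, -0.5]
gripper_width: 0.0007
gripper_force: 0.0
```

Request:
{"fn": "jog_arm", "kwargs": {"deltas": [[[-1,0.1,0,0,0]]]}}

```text
time_s: 8.1
tcp_pos: [0.4619, 0.282, 0.0286]
eef_rot: [-180.0, 0.0, -87.3]
contact_force: [0.0, 0.6, 0.6]
gripper_width: 0.0004
gripper_force: 0.0
```

Request:
{"fn": "jog_arm", "kwargs": {"deltas": [[[-1,0.1,0,0,0]]]}}

```text
time_s: 8.22
tcp_pos: [0.4629, 0.282, 0.0286]
eef_rot: [-180.0, -0.0, -87.3]
contact_force: [0.1, -0.7, -0.5]
gripper_width: 0.0005
gripper_force: 0.0
```

Request:
{"fn": "jog_arm", "kwargs": {"deltas": [[[-1,0.1,0,0,0]]]}}

```text
time_s: 8.35
tcp_pos: [0.4639, 0.282, 0.0286]
eef_rot: [180.0, 0.0, -87.3]
contact_force: [-0.1, 0.7, -0.6]
gripper_width: 0.0007
gripper_force: 0.0
```

Request:
{"fn": "jog_arm", "kwargs": {"deltas": [[[-1,0.08,0,0,0]]]}}

```text
time_s: 8.48
tcp_pos: [0.4645, 0.2819, 0.0285]
eef_rot: [180.0, -0.0, -87.3]
contact_force: [-3.9, 1.9, 1.3]
gripper_width: 0.0006
gripper_force: 1.7
```

Request:
{"fn": "jog_arm", "kwargs": {"deltas": [[[-1,0.08,0,0,0]]]}}

```text
time_s: 8.6
tcp_pos: [0.4647, 0.2818, 0.0285]
eef_rot: [179.9, -0.0, -87.3]
contact_force: [-8.1, 3.1, 3.2]
gripper_width: 0.0005
gripper_force: 4.1
```

I have contact at 8 N, and the stiffness is about 6–7 N/mm. Now I drag left in short calls.

Request:
{"fn": "jog_arm", "kwargs": {"deltas": [[[-1,0,0.15,0,0],[-1,0,0.15,0,0],[-1,-0.01,0.15,0,0]]]}}

```text
time_s: 8.98
tcp_pos: [0.4646, 0.2855, 0.0283]
eef_rot: [179.9, -0.1, -87.3]
contact_force: [-4.6, -3.2, 2.9]
gripper_width: 0.0006
gripper_force: 2.1
```

Request:
{"fn": "jog_arm", "kwargs": {"deltas": [[[-1,0.04,0.15,0,0],[-1,0.02,0.15,0,0],[-1,0.01,0.15,0,0]]]}}

```text
time_s: 9.35
tcp_pos: [0.4648, 0.2897, 0.0283]
eef_rot: [179.9, -0.1, -87.3]
contact_force: [-6.8, -3.5, 6.1]
gripper_width: 0.0004
gripper_force: 3.7
```

```bash
python3 - <<'E'
from h import *
print(bubble()[2])
E
```

```text
-7.2271247901498565
```

Request:
{"fn": "jog_arm", "kwargs": {"deltas": [[[-1,0.01,0.15,0.02,0],[-1,0,0.15,0.02,0],[-1,0,0.15,0,0]]]}}

```text
time_s: 9.78
tcp_pos: [0.4649, 0.2942, 0.0285]
eef_rot: [179.9, -0.1, -87.3]
contact_force: [-5.3, -3.4, 4.2]
gripper_width: 0.0006
gripper_force: 2.9
```

```bash
python3 - <<'E'
from h import *
print(bubble()[2])
E
```

```text
-6.730267178577317
```

Request:
{"fn": "jog_arm", "kwargs": {"deltas": [[[-1,0.03,0.15,0,0],[-1,0.02,0.15,0,0],[-1,0.01,0.15,0,0]]]}}

```text
time_s: 10.2
tcp_pos: [0.4652, 0.2985, 0.0285]
eef_rot: [179.8, -0.1, -87.4]
contact_force: [-7.6, -3.1, 5.0]
gripper_width: 0.0006
gripper_force: 3.8
```

```bash
python3 - <<'E'
from h import *
print(bubble()[2])
E
```

```text
-6.697981752082983
```

Request:
{"fn": "jog_arm", "kwargs": {"deltas": [[[-1,0.01,0.15,0,0],[-1,0,0.15,0,0]]]}}

```text
time_s: 10.5
tcp_pos: [0.4656, 0.3018, 0.0286]
eef_rot: [179.9, -0.1, -87.3]
contact_force: [-5.6, -2.3, 3.7]
gripper_width: 0.0004
gripper_force: 2.7
```

```bash
python3 - <<'E'
from h import *
print(bubble()[2],bubble()[2],r.get_state()["contact_force"])
E
```

```text
-5.941873981157737 -5.942691063358545 [-6.31567115 -2.10156117  3.66940458]
```

Request:
{"fn": "jog_arm", "kwargs": {"deltas": [[[-1,-0.2,0,0,0],[-1,-0.3,0,0,0],[-1,0,-0.7,0,0],[-1,0,-0.7,0,0],[-1,0,-0.7,0,0],[-1,0.15,0,0,0],[-1,0.1,0,0,0],[-1,0.1,0,0,0]]]}}

```text
time_s: 11.6
tcp_pos: [0.4655, 0.2822, 0.029]
eef_rot: [-180.0, 0.0, -87.3]
contact_force: [-0.1, 0.7, 0.2]
gripper_width: 0.0008
gripper_force: 0.0
```

Request:
{"fn": "jog_arm", "kwargs": {"deltas": [[[-1,0.08,0,0,0]]]}}

```text
time_s: 11.72
tcp_pos: [0.4661, 0.2821, 0.0289]
eef_rot: [180.0, -0.0, -87.3]
contact_force: [-2.7, 1.7, 1.0]
gripper_width: 0.0003
gripper_force: 1.3
```

Request:
{"fn": "jog_arm", "kwargs": {"deltas": [[[-1,0.08,0,0,0]]]}}

```text
time_s: 11.85
tcp_pos: [0.4663, 0.282, 0.0288]
eef_rot: [179.9, -0.0, -87.3]
contact_force: [-6.9, 2.8, 3.4]
gripper_width: 0.0008
gripper_force: 3.7
```

Request:
{"fn": "jog_arm", "kwargs": {"deltas": [[[-1,0.01,0.15,0,0],[-1,0.01,0.15,0,0],[-1,0.01,0.15,0,0]]]}}

```text
time_s: 12.22
tcp_pos: [0.4663, 0.2854, 0.0286]
eef_rot: [179.9, -0.1, -87.3]
contact_force: [-4.8, -3.0, 3.9]
gripper_width: 0.0009
gripper_force: 2.5
```

Request:
{"fn": "jog_arm", "kwargs": {"deltas": [[[-1,0.05,0.12,0.02,0],[-1,0.02,0.15,0,0],[-1,0.02,0.15,0,0]]]}}

```text
time_s: 12.6
tcp_pos: [0.4666, 0.2892, 0.0287]
eef_rot: [179.8, -0.1, -87.3]
contact_force: [-8.3, -3.0, 5.6]
gripper_width: 0.0005
gripper_force: 3.9
```

```bash
python3 - <<'E'
from h import *
print(bubble()[2],r.get_state()["contact_force"])
E
```

```text
-4.019354876969638 [-8.11964205 -2.66306841  6.20151635]
```

Request:
{"fn": "jog_arm", "kwargs": {"deltas": [[[-1,0,0.15,0.03,0],[-1,0.01,0.15,0,0],[-1,0.02,0.15,0,0]]]}}

```text
time_s: 13.02
tcp_pos: [0.4669, 0.2935, 0.0288]
eef_rot: [179.8, -0.2, -87.4]
contact_force: [-7.4, -3.1, 3.9]
gripper_width: 0.0005
gripper_force: 3.8
```

```bash
python3 - <<'E'
from h import *
print(bubble()[2],r.get_state()["contact_force"])
E
```

```text
-4.018420392970425 [-7.55736821 -3.2330475   4.27981009]
```

Request:
{"fn": "jog_arm", "kwargs": {"deltas": [[[-1,0.02,0.15,0.02,0],[-1,0.02,0.15,0,0],[-1,0.02,0.15,0,0]]]}}

```text
time_s: 13.45
tcp_pos: [0.4671, 0.2978, 0.0289]
eef_rot: [179.8, -0.2, -87.4]
contact_force: [-8.7, -2.9, 5.4]
gripper_width: 0.0005
gripper_force: 4.4
```

```bash
python3 - <<'E'
from h import *
print(bubble()[2],r.get_state()["contact_force"])
E
```

```text
-3.0012683095408215 [-8.4552766  -3.31875319  3.78816069]
```

Request:
{"fn": "jog_arm", "kwargs": {"deltas": [[[-1,0,0.15,0.02,0],[-1,0.01,0.15,0,0],[-1,0.01,0.15,0,0]]]}}

```text
time_s: 13.88
tcp_pos: [0.4677, 0.3027, 0.0291]
eef_rot: [179.8, -0.1, -87.4]
contact_force: [-5.7, -2.5, 1.8]
gripper_width: 0.0007
gripper_force: 2.6
```

```bash
python3 - <<'E'
from h import *
print(bubble()[2],r.get_state()["contact_force"])
E
```

```text
-1.4688146949411247 [-6.84316813 -1.88492884  0.72493925]
```

Request:
{"fn": "jog_arm", "kwargs": {"deltas": [[[-1,-0.2,0,0,0],[-1,-0.3,0,-0.1,0],[-1,0,-0.7,0,0],[-1,0,-0.7,0,0],[-1,0,-0.7,0,0],[-1,0.15,0,0,0],[-1,0.1,0,0,0],[-1,0.1,0,0,0]]]}}

```text
time_s: 14.92
tcp_pos: [0.4678, 0.2833, 0.0289]
eef_rot: [180.0, 0.0, -87.3]
contact_force: [-2.6, 1.1, 1.5]
gripper_width: 0.0005
gripper_force: 1.5
```

Request:
{"fn": "jog_arm", "kwargs": {"deltas": [[[-1,0.08,0,0,0]]]}}

```text
time_s: 15.05
tcp_pos: [0.468, 0.2833, 0.0288]
eef_rot: [179.9, -0.0, -87.3]
contact_force: [-7.5, 2.9, 4.6]
gripper_width: 0.0006
gripper_force: 3.6
```

Request:
{"fn": "jog_arm", "kwargs": {"deltas": [[[-1,0.03,0.15,0,0],[-1,0.03,0.15,0,0],[-1,0.03,0.15,0,0]]]}}

```text
time_s: 15.42
tcp_pos: [0.468, 0.2861, 0.0285]
eef_rot: [179.8, -0.2, -87.3]
contact_force: [-6.7, -4.2, 7.9]
gripper_width: 0.0006
gripper_force: 3.7
```

```bash
python3 - <<'E'
from h import *
print(bubble()[2],r.get_state()["contact_force"])
E
```

```text
-0.7694896596392851 [-7.81530561 -3.69674817  7.45942616]
```

Request:
{"fn": "jog_arm", "kwargs": {"deltas": [[[-1,0,0.1,0.05,0],[-1,0.01,0.15,0.02,0],[-1,0.01,0.15,0,0]]]}}

```text
time_s: 15.85
tcp_pos: [0.4679, 0.2897, 0.0287]
eef_rot: [179.8, -0.2, -87.4]
contact_force: [-5.8, -4.0, 2.5]
gripper_width: 0.0
gripper_force: 3.1
```

```bash
python3 - <<'E'
from h import *
print(bubble()[2],r.get_state()["contact_force"])
E
```

```text
-0.6774096393027398 [-5.93873042 -4.39289897  2.86330286]
```

I back away and check from the earlier wrist viewpoint.

Request:
{"fn": "jog_arm", "kwargs": {"deltas": [[[-1,-0.2,0,0,0],[-1,-1,0,0,0],[-1,-1,0,1,0],[-1,0,0,5,0],[-1,0,0,5,0],[-1,0,0,5,0],[-1,0,0,5,0],[-1,0,0,5,0]]]}}

```text
time_s: 16.9
tcp_pos: [0.4469, 0.2915, 0.2924]
eef_rot: [-179.9, 0.1, -87.3]
contact_force: [1.1, 0.3, -0.3]
gripper_width: 0.0004
gripper_force: 0.0
```

Request:
{"fn": "jog_arm", "kwargs": {"deltas": [[[-1,0.4,-0.1,5,-0.171],[-1,0.4,-0.1,4,-0.171],[-1,0.4,-0.1,0,-0.171],[-1,0.4,-0.1,0,-0.171],[-1,0.4,-0.1,0,-0.171],[-1,0.4,-0.1,0,-0.171],[-1,0.4,-0.1,0,-0.171],[-1,0.4,-0.1,0,-0.171]]]}}

```text
time_s: 17.9
tcp_pos: [0.479, 0.2836, 0.3804]
eef_rot: [180.0, 0.1, -166.0]
contact_force: [-0.4, -0.1, -0.6]
gripper_width: 0.0002
gripper_force: 0.0
```

Request:
{"fn": "jog_arm", "kwargs": {"deltas": [[[-1,0,0,0,0],[-1,0,0,0,0]]]}}

```text
time_s: 18.15
tcp_pos: [0.4792, 0.2837, 0.38]
eef_rot: [180.0, 0.0, -165.5]
contact_force: [0.2, -0.3, -0.1]
gripper_width: 0.0006
gripper_force: 0.0
```

```bash
python3 - <<'E'
from h import *
import pickle
s=r.get_state();print(s["tcp_pos"],s["eef_rot"][2],s["contact_force"])
c=r.camera_info("wrist");im=r.capture("wrist");cv2.imwrite("pics/w3.png",im);pickle.dump(c,open("w3.pkl","wb"))
p=proj("w",[.5185,.3746,.044],c);print(p);x,y=(p-[45,35]).astype(int);print(x,y)
cv2.imwrite("pics/w3c.png",cv2.resize(im[y:y+70,x:x+90],None,fx=8,fy=8,interpolation=cv2.INTER_CUBIC));print(bubble()[2])
E
```

```text
[0.47919844 0.28367655 0.38004085] -165.45900812889477 [ 0.16298107 -0.32548909 -0.09535019]
[373.14150897 198.76985333]
328 163
-0.562576525382165
```

View pics/w3c.png

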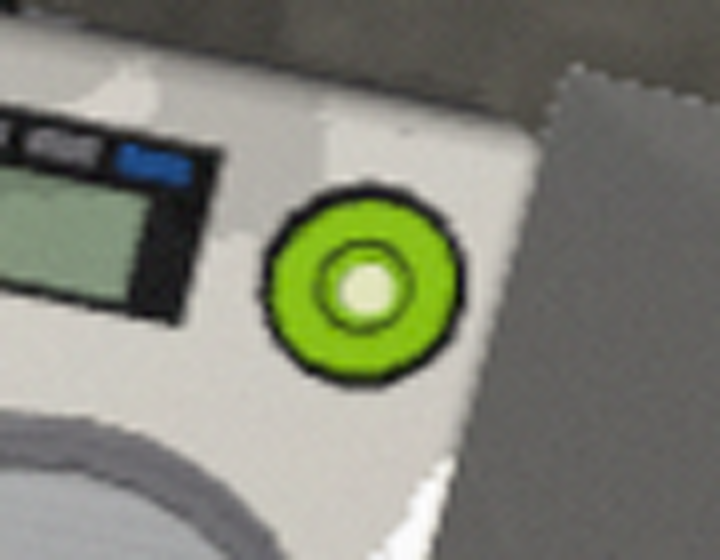

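The bubble at (367,290) lies well inside the ring at (363,287), about 0.7 mm off, so the balance is level. Next is the bottle.

Request:
{"fn": "jog_arm", "kwargs": {"deltas": [[[-1,-0.3,-4.9,0,0.17],[-1,-0.3,-4.9,0,0.17],[-1,-0.3,-4.9,0,0.17],[-1,-0.3,-4.9,0,0.17],[1,-0.3,-4.9,0,0.17],[1,-0.3,-4.9,0,0.17],[1,-0.3,-4.9,0,0.17],[1,-0.3,-4.6,0,0.17]]]}}

```text
time_s: 19.25
tcp_pos: [0.4552, -0.1064, 0.3799]
eef_rot: [-180.0, 0.0, -87.4]
contact_force: [1.2, -0.4, -0.1]
gripper_width: 0.0348
gripper_force: 0.0
```

Request:
{"fn": "jog_arm", "kwargs": {"deltas": [[[1,0,0,-5,0],[1,0,0,-5,0],[1,0,0,-5,0],[1,0,0,-5,0],[1,0,0,-5,0],[1,0,0,-1,0],[1,0,0,0,0]]]}}

```text
time_s: 20.12
tcp_pos: [0.4562, -0.105, 0.1203]
eef_rot: [180.0, -0.0, -87.8]
contact_force: [0.0, -0.4, -0.0]
gripper_width: 0.0874
gripper_force: 0.0
```

```bash
python3 - <<'E'
from h import *
np.set_printoptions(precision=4,suppress=True)
s=r.get_state();print(s["tcp_pos"],s["eef_rot"],s["gripper_width"])
# refine bottle in scene cam (lid white blob near expected)
for n,P in(("scene",(410,193)),("side",(418,208))):
    im=r.capture(n);x,y=P;g=im[y-22:y+22,x-16:x+16].min(2);_,b=cv2.threshold(g,165,255,0)
    k,l,st,ce=cv2.connectedComponentsWithStats(b);i=1+st[1:,4].argmax();print(n,st[i],ce[i]+[x-16,y-22],proj(n,[.4545,-.1054,.044]),[im[a,x].tolist() for a in(y-4,y+8)])
    print(ray(n,ce[i]+[x-16,y-22],.038))
E
```

```text
[ 0.4562 -0.105   0.1203] [179.9917  -0.0285 -87.7711] 0.08738419996492545
scene [  8  16  16  13 141] [409.5177 193.2766] [410.5068 191.5776] [[216, 213, 226], [160, 162, 173]]
[ 0.4566 -0.1048  0.038 ]
side [  7  14  11  22 146] [414.5479 209.2808] [419.6598 203.5406] [[206, 215, 217], [151, 160, 164]]
[ 0.4442 -0.0848  0.038 ]
```

Request:
{"fn": "jog_arm", "kwargs": {"deltas": [[[1,-0.1,0,-3,0],[1,0,0,-3,0],[1,0,0,-2,0],[1,0,0,-1,0],[1,0,0,-0.8,0],[1,0,0,0,0]]]}}

```text
time_s: 20.98
tcp_pos: [0.455, -0.1049, 0.0219]
eef_rot: [-180.0, 0.0, -87.8]
contact_force: [-0.8, 0.1, 1.4]
gripper_width: 0.0876
gripper_force: 0.0
```

Request:
{"fn": "jog_arm", "kwargs": {"deltas": [[[0.3,0,0,0,0],[0.1,0,0,0,0],[-0.02,0,0,0,0],[-0.15,0,0,0,0],[-0.3,0,0,0,0],[-0.5,0,0,0,0],[-0.5,0,0,0,0]]], "force": 12}}

```text
time_s: 21.85
tcp_pos: [0.4549, -0.105, 0.0216]
eef_rot: [-180.0, -0.0, -87.8]
contact_force: [-0.0, 1.0, 0.3]
gripper_width: 0.0416
gripper_force: 12.0
```

Request:
{"fn": "jog_arm", "kwargs": {"deltas": [[[-0.5,0,0,0.5,0],[-0.5,0,0,1.5,0],[-0.5,0,0,3,0],[-0.5,0,0,4,0],[-0.5,0,0,5,0],[-0.5,0,0,5,0],[-0.5,0,0,5,0],[-0.5,0,0,5,0]]]}}

```text
time_s: 22.85
tcp_pos: [0.4539, -0.105, 0.3135]
eef_rot: [-180.0, 0.0, -87.8]
contact_force: [1.1, 1.0, -1.2]
gripper_width: 0.0409
gripper_force: 12.0
```

Request:
{"fn": "jog_arm", "kwargs": {"deltas": [[[-0.5,0,0,4,0],[-0.5,0,0,3,0],[-0.5,0,1,1,0],[-0.5,0.5,2,0,0],[-0.5,1,3,0,0],[-0.5,1,4,0,0],[-0.5,1,4,0,0],[-0.5,1,4,0,0]]]}}

```text
time_s: 23.85
tcp_pos: [0.499, 0.0768, 0.3904]
eef_rot: [179.9, -0.0, -87.8]
contact_force: [0.5, -0.8, -1.5]
gripper_width: 0.0409
gripper_force: 12.0
```

Request:
{"fn": "jog_arm", "kwargs": {"deltas": [[[-0.5,1.3,4,0,0],[-0.5,1.5,4,0,0],[-0.5,2,4,0,0],[-0.5,2,4,0,0],[-0.5,2,4,0,0],[-0.5,1.5,3,0,0],[-0.5,0.7,1.5,0,0],[-0.5,0,0,0,0]]]}}

```text
time_s: 24.85
tcp_pos: [0.6093, 0.3209, 0.3897]
eef_rot: [179.9, -0.1, -87.8]
contact_force: [-0.3, -0.6, -0.9]
gripper_width: 0.0416
gripper_force: 12.0
```

Request:
{"fn": "jog_arm", "kwargs": {"deltas": [[[-0.5,0.4,1.3,0,0],[-0.5,0,0,-3,0],[-0.5,0,0,-4.5,0],[-0.5,0,0,-5,0],[-0.5,0,0,-5,0],[-0.5,0,0,-5,0],[-0.5,0,0,-3.5,0],[-0.5,0,0,-2,0]]]}}

```text
time_s: 25.85
tcp_pos: [0.613, 0.3322, 0.1098]
eef_rot: [179.9, -0.1, -87.9]
contact_force: [0.4, -0.3, -0.4]
gripper_width: 0.0414
gripper_force: 12.0
```

Request:
{"fn": "jog_arm", "kwargs": {"deltas": [[[-0.5,0,0,-1,0],[-0.5,0,0,-0.5,0],[-0.5,0,0,-0.3,0],[-0.5,0,0,0,0]]]}}

```text
time_s: 26.35
tcp_pos: [0.6139, 0.3332, 0.0942]
eef_rot: [-180.0, 0.0, -87.8]
contact_force: [0.4, 0.2, -0.2]
gripper_width: 0.0412
gripper_force: 12.0
```

```bash
python3 - <<'E'
from h import *
s=r.get_state();print(s["tcp_pos"],s["eef_rot"],s["contact_force"]);print(bubble()[2])
E
```

```text
[0.61390437 0.33323941 0.09421677] [-1.79958251e+02  3.59083808e-02 -8.78393210e+01] [ 0.39342909  0.2342281  -0.23992589]
-0.5643709223914314
```

Request:
{"fn": "jog_arm", "kwargs": {"deltas": [[[-0.5,0,0,-0.5,0],[-0.5,0,0,-0.5,0],[-0.5,0,0,-0.4,0],[-0.5,0,0,-0.2,0],[-0.5,0,0,-0.15,0],[-0.5,0,0,-0.15,0],[-0.5,0,0,-0.1,0]]]}}

```text
time_s: 27.28
tcp_pos: [0.6137, 0.3331, 0.0736]
eef_rot: [-180.0, 0.0, -87.8]
contact_force: [0.0, 0.9, -0.2]
gripper_width: 0.0413
gripper_force: 12.0
```

Request:
{"fn": "jog_arm", "kwargs": {"deltas": [[[-0.5,0,0,-0.1,0],[-0.5,0,0,-0.1,0]]]}}

```text
time_s: 27.52
tcp_pos: [0.6137, 0.3331, 0.0716]
eef_rot: [-180.0, 0.0, -87.8]
contact_force: [0.9, 0.6, 0.2]
gripper_width: 0.0413
gripper_force: 12.0
```

Request:
{"fn": "jog_arm", "kwargs": {"deltas": [[[-0.5,0,0,-0.07,0],[-0.5,0,0,0,0]]]}}

```text
time_s: 27.78
tcp_pos: [0.6138, 0.3331, 0.0711]
eef_rot: [-180.0, 0.0, -87.8]
contact_force: [-0.7, 0.2, 1.2]
gripper_width: 0.0415
gripper_force: 12.0
```

Request:
{"fn": "jog_arm", "kwargs": {"deltas": [[[-0.5,0,0,-0.07,0],[-0.5,0,0,0,0]]]}}

```text
time_s: 28.02
tcp_pos: [0.6138, 0.3331, 0.0705]
eef_rot: [-180.0, 0.0, -87.8]
contact_force: [0.1, -0.5, 2.6]
gripper_width: 0.0413
gripper_force: 12.0
```

Seated at about 2.6 N; releasing.

Request:
{"fn": "jog_arm", "kwargs": {"deltas": [[[-0.04,0,0,0,0],[0.05,0,0,0,0],[0.2,0,0,0,0],[0.4,0,0,0,0],[0.6,0,0,0,0],[0.6,0,0,0,0]]]}}

```text
time_s: 28.78
tcp_pos: [0.6137, 0.333, 0.0701]
eef_rot: [180.0, -0.0, -87.8]
contact_force: [-0.6, -0.0, 0.9]
gripper_width: 0.0691
gripper_force: 0.0
```

Request:
{"fn": "jog_arm", "kwargs": {"deltas": [[[0.7,0,0,0.5,0],[0.7,0,0,1,0],[0.7,0,0,3,0],[0.7,0,0,5,0],[0.7,0,0,5,0],[0.7,0,0,5,0],[0.7,0,0,3,0],[0.7,0,0,0,0]]]}}

```text
time_s: 29.78
tcp_pos: [0.6147, 0.3336, 0.2998]
eef_rot: [-179.7, 0.2, -87.8]
contact_force: [0.3, -0.9, -0.4]
gripper_width: 0.0742
gripper_force: 0.0
```

```bash
python3 - <<'E'
from h import *
np.set_printoptions(precision=4,suppress=True)
s=r.get_state();print(s["tcp_pos"],s["contact_force"],s["gripper_width"]);print(bubble()[2])
im=r.capture("side");old=cv2.imread("pics/side0.png");cv2.imwrite("pics/end.png",im)
d=cv2.absdiff(im,old).max(2)[150:222,205:265];k,l,st,ce=cv2.connectedComponentsWithStats((d>25).astype(np.uint8))
for i in range(1,k):
    if st[i,4]>15:print(st[i],ce[i]+[205,150])
print("expect base/knob",proj("side",[.6138,.3331,.05]),proj("side",[.6138,.3331,.103]))
E
```

```text
[0.6147 0.3336 0.2998] [ 0.2599 -0.8636 -0.4273] 0.07422646693029424
-0.5984129610053647
[  4  36  35  36 842] [225.5404 205.899 ]
expect base/knob [231.7866 204.3554] [230.178  185.6891]
```

```bash
python3 -c "
from plant import r
print(r.close_job())"
```

```text
the job is handed in; nothing more can be done
None
```

I levelled the balance, with the bubble about 0.7 mm off the ring's centre. The white weighing bottle is set down and released near the pan centre, and I handed the job in at about 30 s; no verdict came back.

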